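# Swing the blow-down nozzle over the beaker and open its gas valve

## Task

The empty open beaker is to be blown dry: push the swivelling nozzle arm of the gas stand round until its nozzle stands over the beaker's mouth, as near the middle as the swing allows. Only then push the valve lever all the way round to its open stop, with the nozzle staying over the beaker. This is all done by pushing: pick nothing up, and leave the beaker and the two closed containers standing where they are.

Things in the scene. Friction and masses are not known exactly. Their poses are not given: they have to be found in the camera images.
- stand: Gas stand, fixed: grey base plate 105 x 200 x 12 mm (x -65 to 41, y -148 to 52 mm), steel column 22 mm thick with an aluminium swivel head (36 mm thick, top 190 mm above the worktop) and, right of it, a brass quarter-turn valve on a short post at (-35, -100) mm. Origin: column axis at worktop height, z up. At swing 0 the nozzle arm lies along +y. Its yaw varies within 0.25 rad.
- swing_arm (a joint): Angle of the nozzle arm about the column's axis, rad, counter-clockwise from above positive; 0 = along +y of the stand; turns from -1.2 to 0.9, about 1 N at mid arm, stays where it is left. The arm is a level steel tube 12 mm thick, centre line 165 mm above the worktop, bending down 200 mm out to the black nozzle (18 mm thick).
- tube_mid (a point): Point on the centre line of the nozzle arm's level tube, 140 mm from the column axis, 165 mm above the worktop: a good place to push. The tube is straight and bare from 40 to 185 mm.
- nozzle_tip (a point): Lower end of the nozzle, 200 mm from the column axis, 117 mm above the worktop; it passes about 20 mm over the containers.
- valve_lever (a joint): Angle of the valve lever about its vertical axis in rad: about 0 to 0.12 at the start (closed, lever across the gas line), growing counter-clockwise from above to 1.57 at the stop (fully open, in line with the gas line, tip pointing away from the column). Stays where it is left; about 2 N at the grip turns it.
- lever_grip (a point): Point on the lever's black round grip (16 mm thick, 42 to 88 mm from the valve axis; rounded ends reach 8 mm farther), 65 mm from the valve axis and 112 mm above the worktop. The space below the grip is free down to the base plate; the valve body and its line lie within 45 mm of the axis.
- valve_axis (a point): Point on the vertical turning axis of the valve lever, 112 mm above the worktop; fixed to the stand.
- beaker: The open glass beaker, loose: 74 mm in diameter (82 mm over the pouring lip), 97 mm high, open at the top. Origin: under the middle of body and lip, 4 mm off the mouth's centre. It and the two closed containers stand under the nozzle's circle in any order, 11 to 15 cm apart, within about 13 mm of the circle.
- beaker_mouth (a point): Centre of the beaker's open mouth, 97 mm above the worktop.
- salt_jar: Bystander, loose: wide closed glass jar with a white screw cap, 51 mm in diameter, 97 mm high. Origin: centre of its underside.
- pill_bottle: Bystander, loose: small white plastic bottle with a ribbed white screw cap, 46 mm in diameter, 90 mm high. Origin: centre of its underside.
Mind the look-alikes: they are no part of the job. Leave any black or yellow look-alike of the beaker alone.

How it is judged:
On the way, in this order (a step that is already met when the one before it is completed fails the run):
1. the nozzle stands still over the beaker's mouth, within 22 mm of its middle, the valve still closed (horizontal distance between nozzle_tip and beaker_mouth below 0.022 m and velocity of joint swing_arm between -0.1 and 0.1 rad/s and value of joint valve_lever below 0.3 rad), for 0.3 s.
2. the valve lever is pushed round to its open stop (value of joint valve_lever above 1.43 rad), for 0.2 s.
At the end, for the whole second after the job is handed in: The nozzle tip is within 22 mm, seen from above, of the middle of the beaker's mouth; the valve lever is past 1.43 rad (stop at 1.57); the beaker stands upright, and it and the two closed containers are within 20 mm of where they stood (horizontal distance between nozzle_tip and beaker_mouth below 0.022 m and value of joint valve_lever above 1.43 rad and angle between beaker's own z axis and vertical below 0.1 rad and linear speed of beaker below 0.02 m/s and distance of each of beaker, salt_jar, pill_bottle from where it was at the start of the episode below 0.02 m); the robot touches nothing.
It fails at once if the valve is opened while the nozzle is not over the beaker's mouth (value of joint valve_lever above 0.4 rad and horizontal distance between nozzle_tip and beaker_mouth above 0.03 m).
It fails at once if the beaker is lifted, tipped or shifted (distance of beaker from where it was at the start of the episode above 0.02 m or angle between beaker's own z axis and vertical above 0.2 rad).
It fails at once if a closed container is lifted, tipped or shifted (distance of any of salt_jar, pill_bottle from where it was at the start of the episode above 0.02 m or angle between any of salt_jar, pill_bottle's own z axis and vertical above 0.2 rad).
It also fails if it takes over 48 s, if anything falls off the work surface, if the arm or the gripper's body presses on something with over 40 N, if the wrist force passes 120 N, or if a joint passes its speed limit or range.

## Robot

A 6-joint arm with a two-finger parallel gripper is mounted at the origin on a cart in front of the work surface, level with it; the furniture and walls round the work are solid. World frame = base frame: x ahead of the robot, y to its left, z up, the work surface at z = 0. Lengths are in m, angles in rad, forces in N, time in s.
With the tool pointing down it reaches from about 0.3 to 0.875 m from the base axis. Payload 6.4 kg.
Tool frame: the origin (TCP) lies on the front face of the gripper's body, between the roots of the fingers; the fingertips stand tip_extent ahead of it and the grasp point (between the pads) lies 45 mm ahead of it (tip_extent is the distance from the TCP to the fingertips, in m); y points along the fingers, z is the direction in which the jaws open and shut, and the axes are right-handed (so a half turn about y gives the same grasp; the last joint's range is limited). The gripper opens to 88 mm and grips with 3 to 60 N. Pads are 18 mm wide; open, the fingers measure 123 mm over their backs; the gripper's body (75 mm by 187 mm) begins 45 mm behind the grasp point.
Start: joints at [-1.395, 0.181, 1.607, -0, 1.354, -0.206], TCP at [0.214, -0.534, 0.303] pointing down, gripper open.
Joint ranges: [-2.99, 2.99], [-0.89, 2.07], [0.3, 2.58], [-1.14, 4.28], [0, 2.63], [-3.12, 3.12]. Speed limits (rad/s): [2.57, 2.57, 3.01, 3.14, 3.14, 3.14].

## Interface

Orientations are given as a rotation vector (axis times angle).
In Python, from station import * gives the robot as it stands. Calls block until the motion is done:
- move_to(position, orientation): joint-space move of the TCP to a pose.
- movel(position, velocity=0.15, rotation=None): straight line of the TCP; rotation=None keeps the orientation; velocity is the mean speed in m/s.
- move_j(angles): joint-space move.
- grip(opening, force=None): opening from 0.0 (shut) to 1.0 (fully open); force is the grip in N (None keeps the last); returns when the fingers have stopped.
- hold(seconds).
- inverse_kinematics(position, orientation): joint angles nearest the present ones, or None.
- snapshot(name): name is "scene" or "top"; returns (picture, depth): 400x640x3 uint8, red, green, blue; 400x640 float32, m along the optical axis (not along the pixel's ray), 0 where there is no reading.
- calibration(name): a dict with "intrinsics" (3x3 intrinsics, pixels), "dist" ([k1, k2, p1, p2, k3] as OpenCV has them; the pictures are not rectified), "extrinsics" (4x4, takes a point from world to camera coordinates). Camera axes: x right, y down, z forward; pixel columns grow to the right and rows downward; lengths in m; the calibration is good to about 2 mm. A picture is of the moment at which its call begins. calibration takes no time and is no camera call.
A pose or a line that the arm cannot do raises IKError and nothing moves.
- finish_job(): hands the job in, once; it reports no verdict.
Readings, each from a call of its own:
- read_time(): time.
- read_joints(): joint angles.
- read_joint_vel(): joint speeds.
- read_tau(): joint torques, N m.
- read_position(): TCP position.
- read_orientation(): TCP orientation.
- read_wrist_force(): force on the tool from outside, world axes, zero at the start.
- read_torque(): the same for the moment, N m.
- read_opening(): opening from 0.0 (shut) to 1.0 (fully open).
Only numpy, scipy, OpenCV 4.12 (cv2) and the standard library are available. Lean on these libraries where they do the work, as an engineer would, in place of code of your own. Each camera call takes 0.05 s, during which the arm holds its last target. There are 200 camera calls.

## Working session

There is one attempt and no reset: what is moved stays moved. The work goes in short steps, each a Python script; the robot and the scene stay as the last script left them, time stands still between calls to the robot, and variables do not carry over. Pictures are saved under pics/ and viewed, about 8 in all and at most 12, crops included, and the job is handed in when it is done.

```bash
mkdir -p pics; ls; python3 - <<'E'
from station import *
import cv2,numpy as np
for n in("scene","top"):
    p,d=snapshot(n); cv2.imwrite(f"pics/{n}0.png",p[:,:,::-1]); np.save(n+"d0.npy",d); np.save(n+"p0.npy",p)
    c=calibration(n); print(n,np.round(c["intrinsics"],1).tolist(),c["dist"],np.round(c["extrinsics"],4).tolist())
print(read_time(),read_orientation(),read_position(),read_opening())
try: print(tip_extent)
except Exception as e: print(e)
E
```

```text
pics
scene [[498.0, 0.0, 326.6], [0.0, 498.0, 202.1], [0.0, 0.0, 1.0]] [-0.14126726  0.          0.          0.          0.        ] [[0.3082, -0.9511, -0.0228, 0.0644], [-0.4322, -0.1186, -0.8939, 0.3586], [0.8475, 0.2853, -0.4476, 0.611], [0.0, 0.0, 0.0, 1.0]]
top [[389.7, 0.0, 322.8], [0.0, 389.7, 200.3], [0.0, 0.0, 1.0]] [0.02438117 0.         0.         0.         0.        ] [[0.0289, -0.9995, -0.0154, 0.2188], [-0.9942, -0.0272, -0.1037, 0.5546], [0.1033, 0.0184, -0.9945, 0.917], [0.0, 0.0, 0.0, 1.0]]
0.1 [-0.38888506  2.0139581  -2.01088385] [ 0.21419989 -0.53323227  0.30193649] 1.004575779667604
0.064
```

View pics/scene0.png

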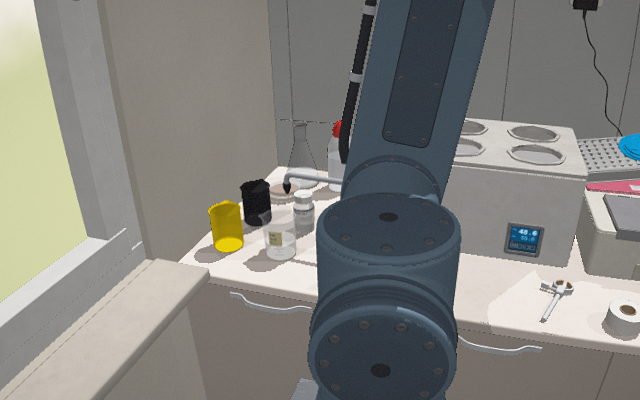

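View pics/top0.png

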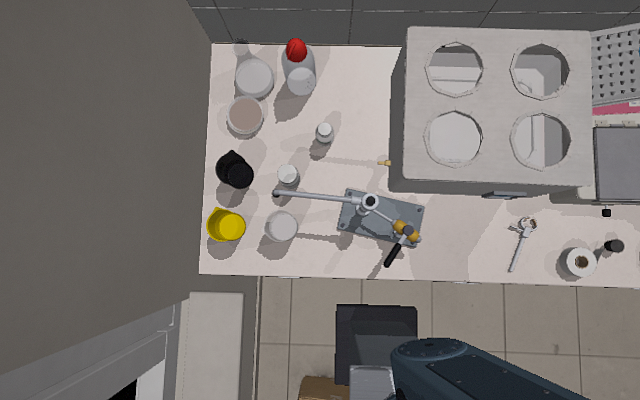

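```bash
python3 - <<'E'
import cv2,numpy as np
a=cv2.imread("pics/top0.png")[105:280,195:435]; b=cv2.resize(a,None,fx=3.3,fy=3.3,interpolation=cv2.INTER_CUBIC); cv2.imwrite("pics/topz.png",b)
E
```

```text
(no output)
```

View pics/topz.png

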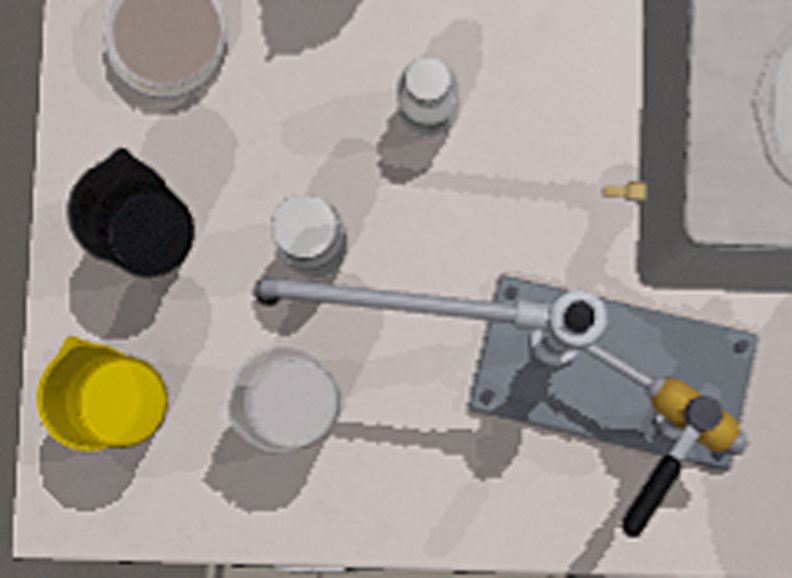

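```bash
cat > h.py <<'E'
from station import *
import cv2,numpy as np
def ray(n,uv,z):
    c=calibration(n);K=c["intrinsics"];E=c["extrinsics"]
    q=cv2.undistortPoints(np.array(uv,float).reshape(-1,1,2),K,c["dist"]).reshape(-1,2)
    R=E[:3,:3];t=E[:3,3];o=-R.T@t
    d=np.c_[q,np.ones(len(q))]@R
    return o+d*((z-o[2])/d[:,2])[:,None]
def cloud(n,d):
    v,u=np.mgrid[:400,:640]
    c=calibration(n);K=c["intrinsics"];E=c["extrinsics"]
    q=cv2.undistortPoints(np.c_[u.ravel(),v.ravel()].astype(float).reshape(-1,1,2),K,c["dist"]).reshape(-1,2)
    P=np.c_[q,np.ones(len(q))]*d.reshape(-1,1)
    return ((P-E[:3,3])@E[:3,:3]).reshape(400,640,3)
E
python3 - <<'E'
from h import *
C=lambda *p:[(195+x/3.3,105+y/3.3) for x,y in p]
r=lambda p,z:np.round(ray("top",C(*p),z),4).tolist()
print("plate",r([(502,275),(758,335),(470,410),(722,470)],.012))
print("head",r([(579,317)],.19)); print("tube",r([(268,291),(400,302),(520,314)],.168))
print("valve",r([(704,412)],.125)); print("grip",r([(676,466),(633,525)],.115))
print("beaker",r([(229,400),(340,400),(285,345),(285,450)],.097),r([(284,398)],.097)); print("jar",r([(305,226)],.097)); print("pill",r([(428,79)],.09))
W=cloud("top",np.load("topd0.npy"))
for x,y in [(579,317),(268,291),(400,302),(704,412),(655,497),(285,400),(235,400),(305,226),(428,79),(285,347),(640,270)]:
    u,v=int(195+x/3.3),int(105+y/3.3); print((x,y),np.round(W[v,u],3))
E
```

```text
plate [[0.5818, 0.1752, 0.012], [0.5417, -0.0164, 0.012], [0.4797, 0.1968, 0.012], [0.4409, 0.0098, 0.012]]
head [[0.5328, 0.1354, 0.19]]
tube [[0.5463, 0.3294, 0.168], [0.5416, 0.2458, 0.168], [0.536, 0.1701, 0.168]]
valve [[0.4794, 0.0461, 0.125]]
grip [[0.4436, 0.0622, 0.115], [0.4043, 0.0901, 0.115]]
beaker [[0.4793, 0.3628, 0.097], [0.4814, 0.2871, 0.097], [0.5179, 0.3261, 0.097], [0.4465, 0.3232, 0.097]] [[0.4817, 0.3253, 0.097]]
jar [[0.6006, 0.3156, 0.097]]
pill [[0.7087, 0.2337, 0.09]]
(579, 317) [0.533 0.136 0.189]
(268, 291) [0.547 0.33  0.168]
(400, 302) [0.542 0.246 0.17 ]
(704, 412) [0.481 0.045 0.117]
(655, 497) [0.424 0.078 0.12 ]
(285, 400) [0.483 0.333 0.038]
(235, 400) [0.481 0.364 0.07 ]
(305, 226) [0.602 0.317 0.096]
(428, 79) [0.711 0.235 0.089]
(285, 347) [0.517 0.327 0.093]
(640, 270) [0.587 0.077 0.032]
```

```bash
cat >> h.py <<'E'
from scipy.spatial.transform import Rotation as Ro
COL=np.array([.533,.1355]); VAL=np.array([.4790,.0453]); MOUTH=np.array([.4817,.3253])
def rv(a):
    z=np.array([np.cos(a),np.sin(a),0]); y=np.array([0,0,-1.]); return Ro.from_matrix(np.c_[np.cross(y,z),y,z]).as_rotvec()
def un(a): return np.array([np.cos(a),np.sin(a)])
def swing_pose(b,gap,r=.13,z=.211):   # finger on the cw side of the tube at bearing b
    p=COL+r*un(b)-(.006+.009+gap)*un(b+np.pi/2); return [*p,z],b
def lever_pose(b,gap,r=.068,z=.155):
    p=VAL+r*un(b)-(.008+.009+gap)*un(b+np.pi/2); return [*p,z],b
E
python3 - <<'E'
from h import *
W=cloud("top",np.load("topd0.npy")); print("oven z",np.nanmax(W[30:190,400:590,2]))
print(Ro.from_rotvec(read_orientation()).as_matrix().round(2).tolist())
for f,bs in((swing_pose,(1.5,1.67,1.835)),(lever_pose,(2.6,3.1,3.6,4.17))):
  for b in bs:
    for k in(0,np.pi,-np.pi):
      p,a=f(b,.01); q=inverse_kinematics(p,rv(a+k)); print(f.__name__,b,round(k,1),np.round(p,3),None if q is None else np.round(q,2))
E
```

```text
oven z 0.9728776002541147
[[-0.93, -0.0, 0.37], [-0.37, 0.0, -0.93], [-0.0, -1.0, -0.0]]
swing_pose 1.5 0 [0.567 0.263 0.211] [ 0.25  0.38  1.55 -0.    1.21 -1.25]
swing_pose 1.5 3.1 [0.567 0.263 0.211] [ 0.25  0.38  1.55 -0.    1.21  1.89]
swing_pose 1.5 -3.1 [0.567 0.263 0.211] [ 0.25  0.38  1.55 -0.    1.21  1.89]
swing_pose 1.67 0 [0.545 0.267 0.211] [ 0.26  0.34  1.6  -0.    1.2  -1.41]
swing_pose 1.67 3.1 [0.545 0.267 0.211] [0.26 0.34 1.6  0.   1.2  1.73]
swing_pose 1.67 -3.1 [0.545 0.267 0.211] [0.26 0.34 1.6  0.   1.2  1.73]
swing_pose 1.835 0 [0.523 0.268 0.211] [ 0.27  0.3   1.65 -0.    1.18 -1.56]
swing_pose 1.835 3.1 [0.523 0.268 0.211] [0.27 0.3  1.65 0.   1.18 1.58]
swing_pose 1.835 -3.1 [0.523 0.268 0.211] [ 0.27  0.3   1.65 -0.    1.18  1.58]
lever_pose 2.6 0 [0.435 0.103 0.155] [-0.03  0.1   2.04  0.    1.01 -2.63]
lever_pose 2.6 3.1 [0.435 0.103 0.155] [-0.03  0.1   2.04 -0.    1.01  0.51]
lever_pose 2.6 -3.1 [0.435 0.103 0.155] [-0.03  0.1   2.04 -0.    1.01  0.51]
lever_pose 3.1 0 [0.412 0.075 0.155] [-0.1   0.03  2.11 -0.    1.    3.08]
lever_pose 3.1 3.1 [0.412 0.075 0.155] [-0.1   0.03  2.11 -0.    1.   -0.06]
lever_pose 3.1 -3.1 [0.412 0.075 0.155] [-0.1   0.03  2.11 -0.    1.   -0.06]
lever_pose 3.6 0 [0.406 0.039 0.155] [-0.2   0.01  2.13  0.    1.    2.49]
lever_pose 3.6 3.1 [0.406 0.039 0.155] [-0.2   0.01  2.13  0.    1.   -0.65]
lever_pose 3.6 -3.1 [0.406 0.039 0.155] [-0.2   0.01  2.13  0.    1.   -0.65]
lever_pose 4.17 0 [0.421 0.001 0.155] [-0.28  0.04  2.1  -0.    1.    1.83]
lever_pose 4.17 3.1 [0.421 0.001 0.155] [-0.28  0.04  2.1  -0.    1.   -1.31]
lever_pose 4.17 -3.1 [0.421 0.001 0.155] [-0.28  0.04  2.1  -0.    1.   -1.31]
```

```bash
python3 - <<'E'
from h import *
pi=np.pi
grip(0.0,20); 
b=1.5; p,a=swing_pose(b,.012); o=rv(a+pi)
p0=read_position(); movel([p0[0],p0[1],.40],.2)
move_to([.40,.05,.40],o); move_to([.48,.24,.36],o); movel([p[0],p[1],.30],.2)
movel(p,.1)
print(read_time(),np.round(read_position(),4),np.round(p,4),read_wrist_force(),read_opening())
s,d=snapshot("top"); cv2.imwrite("pics/t1.png",cv2.resize(s[90:290,190:450,::-1],None,fx=3,fy=3))
s,d=snapshot("scene"); cv2.imwrite("pics/s1.png",cv2.resize(s[100:300,180:440,::-1],None,fx=3,fy=3))
E
```

```text
6.8167 [0.5696 0.2634 0.2119] [0.5691 0.2633 0.211 ] [-0.40731994 -0.10878263  0.58157236] 0.006672469905860737
```

View pics/t1.png

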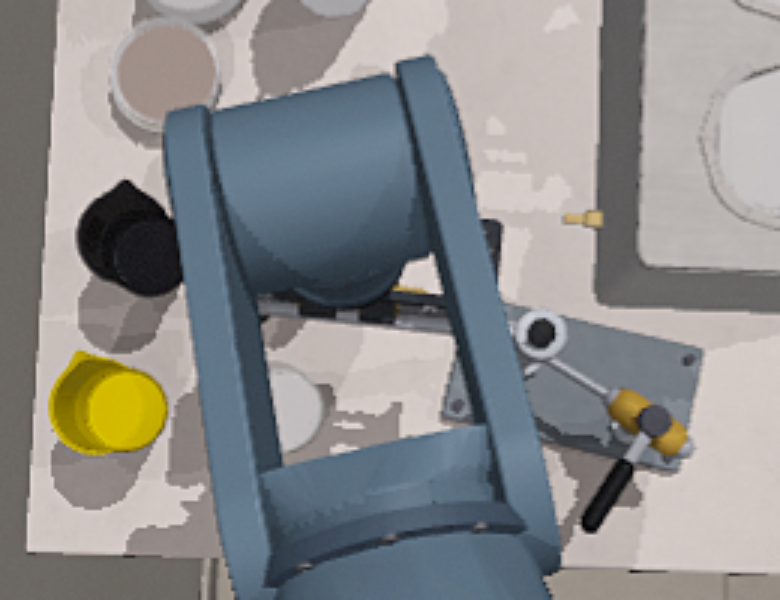

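View pics/s1.png

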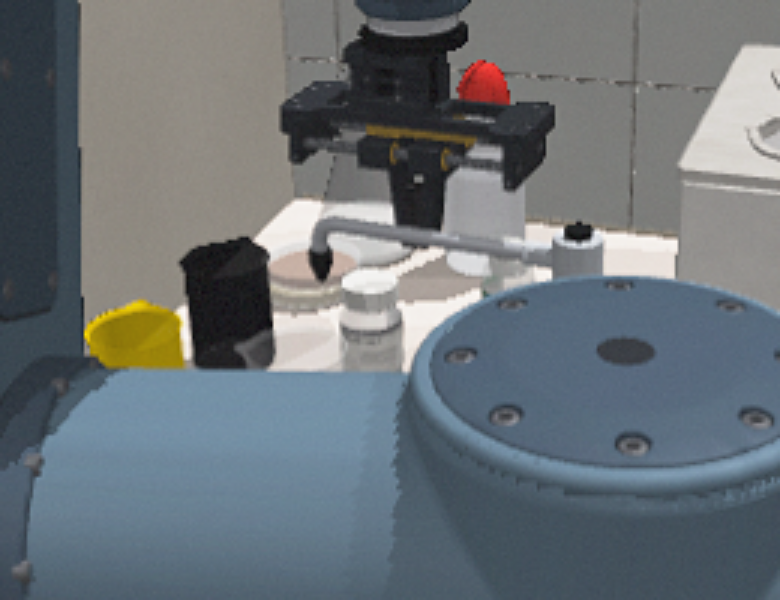

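```bash
python3 - <<'E'
from h import *
pi=np.pi
for b in np.linspace(1.5,1.835,8):
    p,a=swing_pose(b,0); movel(p,.04,rv(a+pi)); print(round(b,2),np.round(read_wrist_force(),1),np.round(read_position()-p,4))
hold(.3)
p,a=swing_pose(1.835,.02); movel(p,.08)
movel([p[0],p[1],.33],.2)
move_to([.40,.05,.36],rv(2.6+pi))
print(read_time())
for n in("top","scene"):
    s,d=snapshot(n); cv2.imwrite(f"pics/{n}2.png",s[:,:,::-1]); np.save(n+"d2.npy",d)
s=cv2.imread("pics/top2.png"); cv2.imwrite("pics/t2.png",cv2.resize(s[105:280,195:435],None,fx=3.3,fy=3.3,interpolation=cv2.INTER_CUBIC))
E
```

```text
1.5 [ 0.6 -0.2 -0.6] [-0.0003  0.0001  0.0001]
1.55 [ 0.3 -0.3 -0.1] [-0.0001 -0.     -0.    ]
1.6 [-0.  -0.2 -0.6] [ 0. -0. -0.]
1.64 [ 0.1 -0.1 -0.6] [ 0. -0.  0.]
1.69 [-0.3  0.5  0.7] [-0.  0.  0.]
1.74 [0.  0.2 0.5] [-0.  0.  0.]
1.79 [-0.6 -0.7 -0.5] [-0.  0.  0.]
1.84 [-0.3  0.5  1.1] [-0.  0.  0.]
12.075
```

View pics/t2.png

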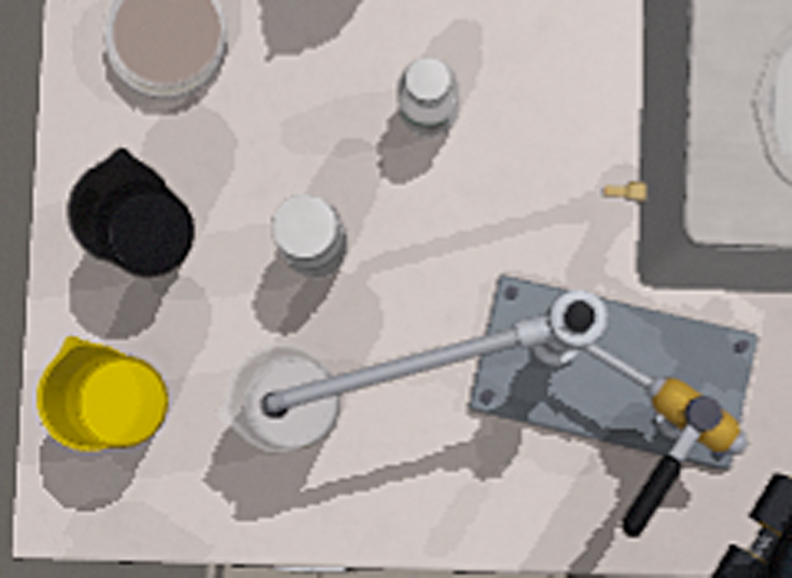

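```bash
python3 - <<'E'
from h import *
P=ray("top",[(195+x/3.3,105+y/3.3) for x,y in [(280,401),(400,370),(520,336)]],.168)[:,:2]
d=P[0]-P[2]; b=np.arctan2(d[1],d[0]); b2=np.arctan2(*(P[0]-COL)[::-1]); print(P.round(4),b,b2)
for x in(b,b2): print(COL+.2*un(x), np.linalg.norm(COL+.2*un(x)-MOUTH))
print(ray("top",[(195+285/3.3,105+398.5/3.3)],.097))
E
```

```text
[[0.4772 0.319 ]
 [0.4987 0.2445]
 [0.5222 0.1698]] 1.863581458111363 1.8660607744830815
[0.47527601 0.32698875] 0.006642252249514574
[0.47480143 0.32684504] 0.007069474515242012
[[0.48135134 0.32464248 0.097     ]]
```

```bash
python3 - <<'E'
from h import *
pi=np.pi; z=.158
p,a=lever_pose(2.6,.010,z=z); o=rv(a+pi)
move_to([p[0],p[1],.30],o); movel([p[0],p[1],z],.1)
print(np.round(read_position()-p,4),np.round(read_wrist_force(),1))
for b in np.r_[np.linspace(2.6,4.1,13),4.13,4.16]:
    p,a=lever_pose(b,0,z=z); movel(p,.05,rv(a+pi)); f=read_wrist_force(); print(round(b,2),np.round(f,1))
    if np.hypot(f[0],f[1])>12: break
hold(.3); print(np.round(read_wrist_force(),1))
p,a=lever_pose(b,.02,z=z); movel(p,.08)
movel([p[0],p[1],.33],.2); move_to([.30,-.25,.36],rv(a+pi))
print(read_time())
for n in("top","scene"):
    s,d=snapshot(n); cv2.imwrite(f"pics/{n}3.png",s[:,:,::-1])
s=cv2.imread("pics/top3.png"); cv2.imwrite("pics/t3.png",cv2.resize(s[105:280,195:435],None,fx=3.3,fy=3.3,interpolation=cv2.INTER_CUBIC))
E
```

```text
[0.0004 0.     0.0006] [-0.2  0.1 -0. ]
2.6 [ 0.1  0.5 -0.3]
2.72 [-0.1 -0.  -0. ]
2.85 [ 0.2  0.  -0.1]
2.98 [ 0.5  1.1 -0.3]
3.1 [ 0.   1.2 -0.2]
3.22 [-0.1 -0.8 -0.5]
3.35 [ 0.3 -0.2 -0.5]
3.47 [ 0.2  0.6 -0.7]
3.6 [-1.2  0.7 -0.1]
3.72 [ 1.1  0.4 -0.3]
3.85 [ 0.3  0.1 -0. ]
3.97 [ 0.3  0.4 -0.8]
4.1 [-0.6 -0.3  0.1]
4.13 [-4.1  3.1  3.2]
4.16 [-9.3  7.8  7.1]
[-9.2  8.4  7.2]
21.7333
```

View pics/t3.png

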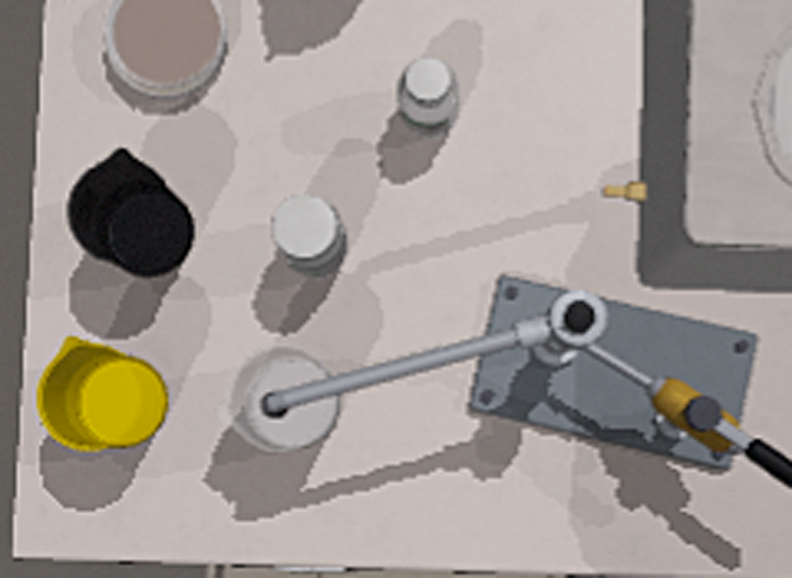

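```bash
python3 - <<'E'
from h import *
s=cv2.imread("pics/top3.png"); m=(s.max(2)<45); m[:,:420]=0;m[:,455:]=0;m[:232]=0;m[265:]=0
v,u=np.nonzero(m); P=ray("top",[(u.mean(),v.mean())],.118)[0,:2]
d=P-VAL; g=VAL-COL; b=np.arctan2(d[1],d[0])%(2*np.pi); print(len(u),u.mean(),v.mean(),P,np.linalg.norm(d),"lever",b-(np.arctan2(g[1],g[0])%(2*np.pi)-np.pi/2))
if b-(np.arctan2(g[1],g[0])%(2*np.pi)-np.pi/2)>1.47: finish_job(); print("done",read_time())
E
```

```text
153 432.75816993464053 247.41176470588235 [ 0.44325581 -0.00808486] 0.06424632900625256 lever 1.5202362691407014
the job is handed in; nothing more can be done
the job is handed in; nothing more can be done
```

I swung the nozzle over the beaker and then pushed the valve lever to its open stop. The job is handed in; the station gave no verdict.

- **Nozzle:** I pushed the tube round with closed fingers from its far side. It came to rest about 7 mm from the middle of the beaker's mouth, against a limit of 22 mm. That is a slight overshoot; I did not correct it. The valve was still closed at that point.
- **Valve:** I pushed the lever round until the wrist force rose to about 12 N sideways at the stop. The last picture puts it at about 1.52 rad; it has to be past 1.43. The nozzle had not visibly moved.
- **Containers:** In the pictures, the beaker, salt jar and pill bottle look unmoved, and the yellow and black look-alikes were not touched.
- **At hand-in:** The arm was backed off and clear of everything. The clock read about 22 s of the 48 s allowed.

No check failed. The 7 mm and 1.52 rad come from the camera, so expect a few millimetres or a few hundredths of a radian of error.

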